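# Put the cleaned microscope objectives away in reverse order

### The job

The four microscope objectives on the grey cleaning stand are clean: put them away in the wooden storage tray, one upright in each pocket, in the reverse of the order in which they stand now, so that the leftmost goes into the rightmost pocket, the second from the left into the second from the right, and so on. They hold delicate glass: do not drop them or tip them over, and leave them standing still and let go.

Things in the scene. Friction and masses are not known exactly. Their poses are not given: they have to be found in the camera images.
- cleaning_stand: Fixed flat grey slab with a low steel rail along each long edge, 70 x 240 mm, rails 10 mm high. Origin: centre of its underside, on the table; x across it (away from the robot), y along the row (to the robot's left), z up; it may be turned by up to 15 degrees. Its four places lie at x = 0, y = -84, -28, 28 and 84 mm; a round coaster lies in each and an objective stands on each coaster.
- storage_tray: Fixed wooden tray, 62 x 230 mm, with a row of four open square pockets, empty at the start, black floors. Origin: centre of its underside, on the table; x across it (away from the robot), y along the row (to the robot's left), z up; it may be turned by up to 15 degrees. Pockets 50 mm square inside, centred at x = 0, y = -84, -28, 28 and 84 mm; walls 6 mm thick; pocket floor 6 mm and wall tops 14 mm above the table.
- objective_red: Loose microscope objective, steel, standing upright with its lens up, a red ring on its shoulder; 80 to 170 g, 52 mm tall. Foot 22 mm in diameter; straight barrel 26 mm in diameter from 5 to 43 mm above the foot (grip it there); narrower above. Origin: centre of its underside; z along its axis, up.
- objective_yellow: Loose microscope objective, steel, standing upright with its lens up, a yellow ring on its shoulder; 80 to 170 g, 55 mm tall. Foot 22 mm in diameter; straight barrel 26 mm in diameter from 5 to 43 mm above the foot (grip it there); narrower above. Origin: centre of its underside; z along its axis, up.
- objective_green: Loose microscope objective, steel, standing upright with its lens up, a green ring on its shoulder; 80 to 170 g, 58 mm tall. Foot 22 mm in diameter; straight barrel 26 mm in diameter from 5 to 43 mm above the foot (grip it there); narrower above. Origin: centre of its underside; z along its axis, up.
- objective_blue: Loose microscope objective, steel, standing upright with its lens up, a blue ring on its shoulder; 80 to 170 g, 61 mm tall. Foot 22 mm in diameter; straight barrel 26 mm in diameter from 5 to 43 mm above the foot (grip it there); narrower above. Origin: centre of its underside; z along its axis, up.
- coaster_red: Fixed red round coaster in the cleaning stand, 42 mm in diameter, its top 10 mm above the table; the red-ringed objective stands on its centre at the start. It stays there and so still shows that objective's first place. Origin: centre of its underside, 6 mm above the table.
- coaster_yellow: Fixed yellow round coaster in the cleaning stand, 42 mm in diameter, its top 10 mm above the table; the yellow-ringed objective stands on its centre at the start. It stays there and so still shows that objective's first place. Origin: centre of its underside, 6 mm above the table.
- coaster_green: Fixed green round coaster in the cleaning stand, 42 mm in diameter, its top 10 mm above the table; the green-ringed objective stands on its centre at the start. It stays there and so still shows that objective's first place. Origin: centre of its underside, 6 mm above the table.
- coaster_blue: Fixed blue round coaster in the cleaning stand, 42 mm in diameter, its top 10 mm above the table; the blue-ringed objective stands on its centre at the start. It stays there and so still shows that objective's first place. Origin: centre of its underside, 6 mm above the table.

How it is judged (in metres and radians):
At the end, for the whole second after the job is handed in: Each objective stands upright (within 0.1 rad) on the floor of its pocket, within 15 mm of its centre along and across the tray. First place at y in the stand's frame (marked by its coaster) means pocket at -y in the tray's frame. All at rest, not touched by fingers (((y of coaster_red in the frame of cleaning_stand between -0.094 and -0.074 m and y of objective_red in the frame of storage_tray between 0.069 and 0.099 m) or (y of coaster_red in the frame of cleaning_stand between -0.038 and -0.018 m and y of objective_red in the frame of storage_tray between 0.013 and 0.043 m) or (y of coaster_red in the frame of cleaning_stand between 0.018 and 0.038 m and y of objective_red in the frame of storage_tray between -0.043 and -0.013 m) or (y of coaster_red in the frame of cleaning_stand between 0.074 and 0.094 m and y of objective_red in the frame of storage_tray between -0.099 and -0.069 m)) and x of objective_red in the frame of storage_tray between -0.015 and 0.015 m and z of objective_red in the frame of storage_tray between 0.002 and 0.01 m and angle between each of objective_red, objective_yellow, objective_green, objective_blue's own z axis and vertical below 0.1 rad and linear speed of each of objective_red, objective_yellow, objective_green, objective_blue below 0.02 m/s and contact force between each of objective_red, objective_yellow, objective_green, objective_blue and the fingers below 0.1 N and ((y of coaster_yellow in the frame of cleaning_stand between -0.094 and -0.074 m and y of objective_yellow in the frame of storage_tray between 0.069 and 0.099 m) or (y of coaster_yellow in the frame of cleaning_stand between -0.038 and -0.018 m and y of objective_yellow in the frame of storage_tray between 0.013 and 0.043 m) or (y of coaster_yellow in the frame of cleaning_stand between 0.018 and 0.038 m and y of objective_yellow in the frame of storage_tray between -0.043 and -0.013 m) or (y of coaster_yellow in the frame of cleaning_stand between 0.074 and 0.094 m and y of objective_yellow in the frame of storage_tray between -0.099 and -0.069 m)) and x of objective_yellow in the frame of storage_tray between -0.015 and 0.015 m and z of objective_yellow in the frame of storage_tray between 0.002 and 0.01 m and ((y of coaster_green in the frame of cleaning_stand between -0.094 and -0.074 m and y of objective_green in the frame of storage_tray between 0.069 and 0.099 m) or (y of coaster_green in the frame of cleaning_stand between -0.038 and -0.018 m and y of objective_green in the frame of storage_tray between 0.013 and 0.043 m) or (y of coaster_green in the frame of cleaning_stand between 0.018 and 0.038 m and y of objective_green in the frame of storage_tray between -0.043 and -0.013 m) or (y of coaster_green in the frame of cleaning_stand between 0.074 and 0.094 m and y of objective_green in the frame of storage_tray between -0.099 and -0.069 m)) and x of objective_green in the frame of storage_tray between -0.015 and 0.015 m and z of objective_green in the frame of storage_tray between 0.002 and 0.01 m and ((y of coaster_blue in the frame of cleaning_stand between -0.094 and -0.074 m and y of objective_blue in the frame of storage_tray between 0.069 and 0.099 m) or (y of coaster_blue in the frame of cleaning_stand between -0.038 and -0.018 m and y of objective_blue in the frame of storage_tray between 0.013 and 0.043 m) or (y of coaster_blue in the frame of cleaning_stand between 0.018 and 0.038 m and y of objective_blue in the frame of storage_tray between -0.043 and -0.013 m) or (y of coaster_blue in the frame of cleaning_stand between 0.074 and 0.094 m and y of objective_blue in the frame of storage_tray between -0.099 and -0.069 m)) and x of objective_blue in the frame of storage_tray between -0.015 and 0.015 m and z of objective_blue in the frame of storage_tray between 0.002 and 0.01 m).
It fails at once if an objective is tipped by more than 0.7 rad (angle between any of objective_red, objective_yellow, objective_green, objective_blue's own z axis and vertical above 0.7 rad).
It fails at once if an objective is dropped: it falls freely from more than about 25 mm (faster than 0.7 m/s, out of the fingers) ((linear speed of objective_red above 0.7 m/s and contact force between objective_red and the fingers below 0.1 N) or (linear speed of objective_yellow above 0.7 m/s and contact force between objective_yellow and the fingers below 0.1 N) or (linear speed of objective_green above 0.7 m/s and contact force between objective_green and the fingers below 0.1 N) or (linear speed of objective_blue above 0.7 m/s and contact force between objective_blue and the fingers below 0.1 N)).
It also fails if it takes over 88 s, if anything falls off the work surface, if the arm or the gripper's body presses on something with over 40 N, if the wrist force passes 120 N, or if a joint passes its speed limit or range.

### The arm

A 7-joint arm with a two-finger parallel gripper is mounted at the origin on the work surface. World frame = base frame: x ahead of the robot, y to its left, z up, the work surface at z = 0. Lengths are in mm, angles in degrees, forces in N, time in s.
With the tool pointing down it reaches from about 350 to 900 mm from the base axis. Payload 8.1 kg.
Tool frame: the origin (TCP) lies at the very end of the fingers, on their centre line; the grasp point (between the pads) lies 19 mm behind it (env.tcp_to_grasp is the distance from the TCP to the grasp point, in mm); z points along the fingers, y is the line along which they close (so a half turn about z gives the same grasp; the last joint's range is limited). The gripper opens to 85 mm and grips with 20 to 120 N. Pads are 22 mm wide; open, the fingers measure 114 mm over their backs; the gripper's body (76 mm by 85 mm) begins 54 mm behind the grasp point. The pads swing forward as they close: fully open they stand 13 mm farther back than shut.
Start: joints at [-73.086, 24.895, 1.432, 90.138, -0.665, 64.973, -4.303], TCP at [242.147, 576.2, 231.323] pointing down, gripper open.
Joint ranges: [-149.89, 149.89], [-25.12, 119.58], [-72.63, 75.52], [4.76, 147.25], [-75.54, 255.54], [6.69, 114.76], [-157.13, 157.13]. Speed limits (degrees/s): [127.2, 127.2, 172.46, 172.46, 180, 180, 180].

### API

Orientations are given as [roll, pitch, yaw] about the fixed x, y, z axes, in that order (R = Rz(yaw) Ry(pitch) Rx(roll)).
In Python, from station import env gives the robot as it stands.
- The arm moves only by the tool jog_arm, never from a script. Its argument "moves" is a list of rows, each a list of 3 entries, a list of its own where there are three numbers: the shift along the tool's x, y, z normalised to -1 to 1, where 1 is 40 mm, then the turn about the tool's z normalised to -1 to 1, where 1 is 6 degrees, then the closure, from 0 (fully open) to 1 (shut). A call has 1 to 8 rows; each row shifts and turns the commanded pose from where the row before left it, along the tool's axes as they then stand; what a row does not reach is not made up. A row lasts 1/8 s, in which the tool goes at most 62.5 mm and 10.7 degrees, less where a joint would pass 70% of its speed; a pose out of reach is approached as far as the arm can. A call with a number of a shift or a turn outside -1 to 1 is refused whole. A call with a gripper value outside its range is refused whole. The fingers move at their own pace and stop on an object; the grip force is fixed at half the most. Time passes only in rows, so rows that do not move let the fingers close. It gives the time, the measured TCP pose, the force, the opening and the grip force at its end, in the units of the state.
- env.state(): the state, without advancing time (a new reading comes with each control period).
- env.snapshot(name): name is "side" or "top" or "wrist"; returns a dict with "pixels" (420x560x3 uint8, red, green, blue), "fx", "fy", "cx", "cy" (pixels), "extrinsics" (4x4, takes a point from camera to world coordinates); the wrist camera has in their place "tool_from_camera" (4x4, takes a point from camera to tool coordinates, whose origin is the TCP and whose axes are the flange's). Camera axes: x right, y down, z forward; pixel columns grow to the right and rows downward; lengths in mm; the calibration is good to about 2 mm. A picture is of the moment at which its call begins: read the wrist's pose just before it. There is no depth.
- env.close_job(): hands the job in; it is judged then, once.
The state is a dict: "time": time; "joint_pos": joint angles; "qd": joint speeds; "joint_torque": joint torques, N m; "tool_pos": TCP position; "orientation": TCP orientation; "contact_force": force on the tool from outside, world axes, zero at the start; "moment": the same for the moment, N m; "finger_gap": opening from 0.0 (shut) to 1.0 (fully open); "grip_force": force on a finger pad.
Only numpy, scipy, OpenCV 4.12 (cv2) and the standard library are available. Lean on these libraries where they do the work, as an engineer would, in place of code of your own. Each camera call takes 0.05 s, during which the arm holds its last target. There are 200 camera calls.

## Working session

There is one attempt and no reset: what is moved stays moved. The work goes in short steps, Python scripts to look and compute and a tool call to move; the robot and the scene stay as the last step left them, time stands still between calls to the robot, and variables do not carry over. Pictures are saved under pics/ and viewed, at most 14 in all, crops included, and the job is handed in when it is done.

Besides the shell and the picture viewer there is one more tool, called after ">>>" as name(argument=value, ...) on one line, values as JSON. jog_arm: Moves the arm, as the interface text tells. Scaled input: -1 to 1 covers 40 mm each way for a shift and 6 degrees each way for a turn. Its arguments: {"type":"object","properties":{"moves":{"type":"array"}},"required":["moves"]}

```bash
mkdir -p pics; ls; python3 - <<'E'
from station import env
import cv2,numpy as np
s=env.state();print(s['time'],s['tool_pos'],s['orientation'],s['finger_gap'])
for n in('top','side','wrist'):
    d=env.snapshot(n);cv2.imwrite(f'pics/{n}0.png',d['pixels'][:,:,::-1])
    np.savez(f'{n}0.npz',**d)
    print(n,d['fx'],d['cx'],d['cy'],np.round(d.get('extrinsics',d.get('tool_from_camera')),3).tolist())
E
```

```text
pics
0.0 [241.96092914 575.70993065 230.51973305] [-1.79908303e+02  8.54665503e-03  1.57203742e+02] 1.001270928170667
top 483.8939973509215 279.5779250495094 211.53449112757534 [[0.025, -0.996, 0.088, 488.338], [-1.0, -0.027, -0.017, -14.968], [0.019, -0.088, -0.996, 764.672], [0.0, 0.0, 0.0, 1.0]]
side 522.3881739187487 281.1110684263344 205.8922650132397 [[-0.947, -0.24, 0.214, 410.35], [-0.321, 0.679, -0.66, 433.885], [0.014, -0.694, -0.72, 555.017], [0.0, 0.0, 0.0, 1.0]]
wrist 341.3046217642913 272.62768490327323 210.05322976535703 [[0.001, -0.96, -0.281, 71.204], [1.0, 0.0, 0.001, 0.826], [-0.001, -0.281, 0.96, -143.182], [0.0, 0.0, 0.0, 1.0]]
```

View pics/top0.png

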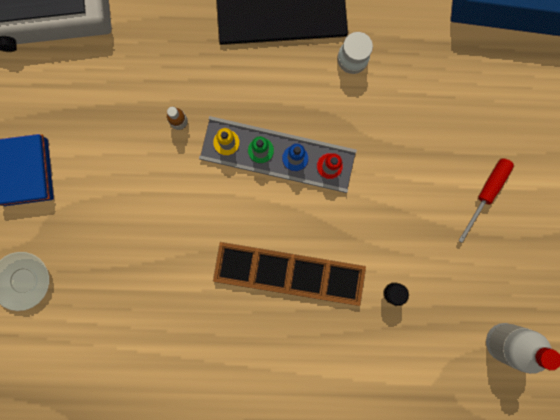

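View pics/side0.png

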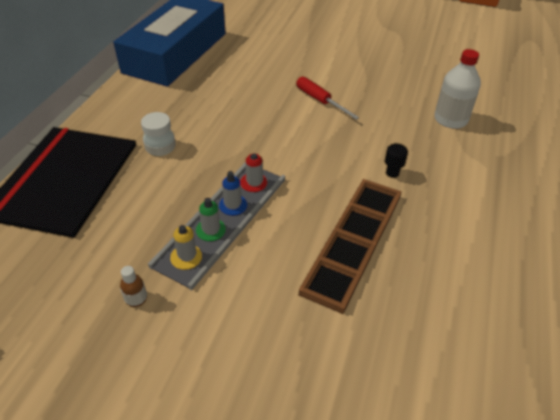

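Top view: stand corners near (208,121), (354,150), order from the left yellow (226,140), green (261,149), blue (296,157), red (330,165). The tray spans about (217,243)–(364,305), with a black cap beside its right end at (396,294). The side view agrees with the order. So yellow goes to the far-right pocket and red to the far-left.

```bash
cat > h.py <<'E'
import numpy as np,cv2
def plane(d,uv,z,E=None):
    E=d['extrinsics'] if E is None else E
    uv=np.atleast_2d(uv).astype(float)
    r=np.c_[(uv[:,0]-d['cx'])/d['fx'],(uv[:,1]-d['cy'])/d['fy'],np.ones(len(uv))]@E[:3,:3].T
    return (E[:3,3]+r*((z-E[2,3])/r[:,2])[:,None])[:,:2]
E
python3 - <<'E'
from h import *
for n in('top','side'):
    d=np.load(n+'0.npz');hsv=cv2.cvtColor(d['pixels'],cv2.COLOR_RGB2HSV);H,S,V=cv2.split(hsv)
    # pockets: black blobs inside tray
    m=(V<45).astype(np.uint8);k,l,st,c=cv2.connectedComponentsWithStats(m)
    for i in range(1,k):
        if 250<st[i,4]<1600:
            cs,_=cv2.findContours((l==i).astype(np.uint8),0,1)
            r=cv2.minAreaRect(plane(d,cs[0][:,0],6).astype(np.float32))
            print(n,'pocket',np.round(c[i]),st[i,4],np.round(plane(d,c[i],6)[0],1),np.round(r[1],1),round(r[2],1))
    for nm,lo,hi in(('red',0,6),('yel',22,32),('grn',45,80),('blu',105,125)):
        m=((H>=lo)&(H<=hi)&(S>150)&(V>70)).astype(np.uint8)
        if n=='top': m[:110]=0;m[200:]=0;m[:,:205]=0;m[:,360:]=0
        else: m[:140]=0;m[:,:160]=0;m[:,300:]=0
        cs,_=cv2.findContours(m,0,1);p=np.vstack(cs)[:,0]
        r=cv2.minEnclosingCircle(plane(d,p,10).astype(np.float32));print(n,nm,len(p),np.round(r[0],1),round(r[1],1))
    m=((S<90)&(V>40)).astype(np.uint8);m=cv2.morphologyEx(m,cv2.MORPH_OPEN,np.ones((2,2)))
    y0,y1,x0,x1=(110,200,195,360) if n=='top' else(150,290,145,295)
    w=np.zeros_like(m);w[y0:y1,x0:x1]=m[y0:y1,x0:x1]
    k,l,st,c=cv2.connectedComponentsWithStats(cv2.morphologyEx(w,cv2.MORPH_CLOSE,np.ones((5,5))))
    i=1+st[1:,4].argmax();cs,_=cv2.findContours((l==i).astype(np.uint8),0,1)
    print(n,'stand',[np.round(v,1) for v in cv2.minAreaRect(plane(d,cs[0][:,0],10).astype(np.float32))])
E
```

```text
top pocket [236. 264.] 785 [471.4  38.3] [43.7 43.5] 82.0
top pocket [271. 270.] 785 [463.5 -17.3] [43.4 43.5] 82.0
top pocket [307. 276.] 786 [455.8 -72.8] [43.7 44. ] 82.0
top pocket [342. 282.] 787 [ 448.1 -128.4] [43.2 43.9] 81.8
top pocket [396. 294.] 407 [ 431.7 -211.8] [30.8 36.1] 1.3
top red 73 [ 630.9 -105.4] 21.4
top yel 73 [664.8  60.3] 21.6
top grn 70 [653.2   5.4] 21.0
top blu 71 [642.5 -50.7] 21.6
top stand [array([645. , -23.9]), array([240.2,  72. ]), np.float64(78.6)]
side pocket [ 28. 162.] 626 [979.9 -27.7] [ 14.6 172.3] 5.7
side pocket [395. 159.] 505 [ 434.2 -229.8] [30.6 80.1] 0.5
side pocket [375. 200.] 521 [ 446.8 -128.4] [36.9 43.8] 81.7
side pocket [361. 225.] 617 [454.7 -72.5] [38.4 43.8] 82.2
side pocket [347. 252.] 742 [462.2 -16.8] [39.  44.3] 81.6
side pocket [330. 283.] 887 [470.1  39.1] [40.5 44. ] 82.1
side red 117 [ 636.2 -119.8] 41.7
side yel 149 [667.6  48.8] 36.1
side grn 118 [655.3  -6.4] 34.5
side blu 116 [645.3 -62.9] 37.9
side stand [array([645.3, -17.8]), array([244.8,  84. ]), np.float64(78.6)]
```

>>> jog_arm(moves=[[[0,0,0],1,0],[[0,0,0],1,0],[[0,0,0],1,0],[[0,0,0],1,0],[[0,0,0],1,0],[[0,0,0],1,0],[[0,0,0],1,0],[[0,0,0],1,0]])

```text
time: 1.15
tool_pos: [242.0, 576.0, 231.0]
orientation: [-180.0, 0.0, 109.0]
contact_force: [-0.3, 0.2, -0.1]
finger_gap: 0.997
grip_force: 0.0
```

>>> jog_arm(moves=[[[0,0,0],1,0],[[0,0,0],1,0],[[0,0,0],1,0],[[0,0,0],1,0],[[0,0,0],0.86,0],[[0,0,0],0,0]])

```text
time: 1.9
tool_pos: [242.0, 576.1, 231.0]
orientation: [180.0, 0.0, 80.1]
contact_force: [0.6, -0.5, 0.9]
finger_gap: 1.0
grip_force: 0.0
```

```bash
cat > to.py <<'E'
import sys,numpy as np
from scipy.spatial.transform import Rotation as R
from station import env
P=dict(sy=(663.8,59.4),sg=(652.6,4.5),sb=(641.4,-50.4),sr=(630.3,-105.3),ty=(447.9,-128.3),tg=(455.6,-72.7),tb=(463.3,-17.2),tr=(471.2,38.5))
s=env.state();p=np.array(s['tool_pos']);Rm=R.from_euler('xyz',s['orientation'],degrees=True)
print(s['time'],p.round(1),np.round(s['orientation'],1),np.round(s['contact_force'],1),round(s['finger_gap'],3),np.round(s['grip_force'],1))
prev=p
for a in sys.argv[1:]:
    k,z=a.split(':');t=np.array([*(P[k] if k in P else prev[:2]),float(z)])
    print(a,'units',(Rm.inv().apply(t-prev)/40).round(2));prev=t
E
python3 to.py sy:110 sy:21 sy:110 ty:110 ty:18 ty:110
```

```text
1.9 [242.  576.1 231. ] [180.    0.   80.1] [ 0.6 -0.5  0.9] 1.0 0.0
sy:110 units [-10.91  12.61   3.03]
sy:21 units [ 0.   -0.    2.22]
sy:110 units [-0.    0.   -2.22]
ty:110 units [-5.55 -4.51  0.  ]
ty:18 units [ 0.  -0.   2.3]
ty:110 units [-0.   0.  -2.3]
```

>>> jog_arm(moves=[[[-0.68,0.79,0.1],0,0],[[-0.68,0.79,0.1],0,0],[[-0.68,0.79,0.1],0,0],[[-0.68,0.79,0.1],0,0],[[-0.68,0.79,0.1],0,0],[[-0.68,0.79,0.1],0,0],[[-0.68,0.79,0.1],0,0],[[-0.68,0.79,0.1],0,0]])

```text
time: 2.9
tool_pos: [454.2, 317.1, 199.2]
orientation: [180.0, -0.0, 80.2]
contact_force: [1.2, -0.2, 0.1]
finger_gap: 1.001
grip_force: 0.0
```

>>> jog_arm(moves=[[[-0.68,0.79,0.1],0,0],[[-0.68,0.79,0.1],0,0],[[-0.68,0.79,0.1],0,0],[[-0.68,0.79,0.1],0,0],[[-0.68,0.79,0.1],0,0],[[-0.68,0.79,0.1],0,0],[[-0.34,0.4,0.1],0,0],[[-0.34,0.39,0],0,0]])

```text
time: 3.9
tool_pos: [638.4, 92.5, 170.7]
orientation: [-179.9, -0.0, 80.1]
contact_force: [-0.2, 0.6, -0.2]
finger_gap: 1.001
grip_force: 0.0
```

>>> jog_arm(moves=[[[-0.34,0.4,0],0,0],[[-0.34,0.39,0],0,0],[[0,0,0],0,0],[[0,0,0],0,0]])

```text
time: 4.4
tool_pos: [664.6, 61.0, 171.2]
orientation: [-180.0, -0.0, 80.1]
contact_force: [0.9, 0.3, 0.6]
finger_gap: 0.997
grip_force: 0.0
```

```bash
python3 to.py sy:110 sy:21; python3 - <<'E'
from station import env
import cv2,numpy as np
from h import *
from scipy.spatial.transform import Rotation as R
s=env.state();d=env.snapshot('wrist');cv2.imwrite('pics/w1.png',d['pixels'][:,:,::-1])
T=np.eye(4);T[:3,:3]=R.from_euler('xyz',s['orientation'],degrees=True).as_matrix();T[:3,3]=s['tool_pos']
E=T@d['tool_from_camera'];H,S,V=cv2.split(cv2.cvtColor(d['pixels'],cv2.COLOR_RGB2HSV))
for nm,lo,hi in(('red',0,6),('yel',22,32),('grn',45,80),('blu',105,125)):
    m=((H>=lo)&(H<=hi)&(S>150)&(V>70)).astype(np.uint8)
    k,l,st,c=cv2.connectedComponentsWithStats(m)
    for i in range(1,k):
        if st[i,4]>60:
            cs,_=cv2.findContours((l==i).astype(np.uint8),0,1);q=plane(d,cs[0][:,0],10,E).astype(np.float32);r=cv2.minEnclosingCircle(q)
            print(nm,st[i,4],c[i].round(),np.round(r[0],1),round(r[1],1),'z48',plane(d,c[i],48,E).round(1))
E
```

```text
4.4 [664.6  61.  171.2] [-180.    -0.    80.1] [0.9 0.3 0.6] 0.997 0.0
sy:110 units [-0.04 -0.01  1.53]
sy:21 units [-0.    0.    2.22]
red 166 [254. 345.] [617.3 -99.4] 14.4 z48 [[624.9 -68.4]]
red 207 [281. 347.] [ 644.3 -106.6] 15.6 z48 [[649.2 -75.4]]
red 106 [267. 371.] [ 625.1 -133.4] 11.1 z48 [[631.9 -99.2]]
yel 1326 [272. 195.] [662.5  56.6] 24.7 z48 [[665.5  68. ]]
grn 591 [271. 243.] [653.    6.2] 20.5 z48 [[658.2  27.7]]
grn 392 [271. 267.] [648.4 -14.7] 14.8 z48 [[653.8   6. ]]
blu 560 [268. 295.] [642.  -48.7] 20.7 z48 [[647.2 -20.5]]
blu 368 [270. 324.] [636.8 -78.3] 15.3 z48 [[643.8 -49.7]]
```

View pics/w1.png

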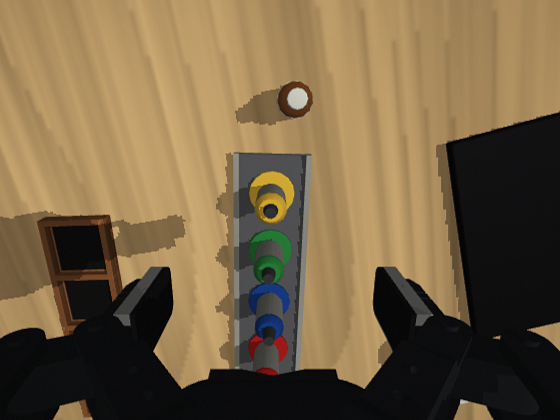

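The wrist view shows yellow at (272,195), green (271,250), blue (268,300) centred along the stand, clear of the fingers. Rays agree with the first estimate to within 2 mm, so I'm going down on yellow.

>>> jog_arm(moves=[[[0,0,0.8],0,0],[[0,0,0.8],0,0],[[0,0,0.8],0,0],[[0,0,0.6],0,0],[[0,0,0.5],0,0],[[0,0,0.25],0,0],[[0,0,0],0,0],[[0,0,0],0,0.3]])

```text
time: 5.45
tool_pos: [665.5, 60.2, 22.2]
orientation: [179.9, -0.0, 80.0]
contact_force: [0.4, -0.1, 0.2]
finger_gap: 0.82
grip_force: 0.0
```

>>> jog_arm(moves=[[[0,0,0],0,0.5],[[0,0,0],0,0.7],[[0,0,0],0,1],[[0,0,0],0,1],[[0,0,0],0,1],[[0,0,0],0,1],[[0,0,0],0,1]])

```text
time: 6.32
tool_pos: [665.0, 60.2, 21.9]
orientation: [180.0, -0.0, 80.0]
contact_force: [-2.2, 0.6, 5.3]
finger_gap: 0.287
grip_force: 58.8
```

```bash
python3 to.py sy:110 ty:110 ty:20
```

```text
6.325 [665.   60.2  21.9] [180.  -0.  80.] [-2.2  0.6  5.3] 0.287 58.8
sy:110 units [-0.02 -0.03 -2.2 ]
ty:110 units [-5.56 -4.5  -0.  ]
ty:20 units [-0.   -0.    2.25]
```

>>> jog_arm(moves=[[[0,0,-0.3],0,1],[[0,0,-0.6],0,1],[[0,0,-0.7],0,1],[[0,0,-0.6],0,1],[[-0.3,-0.3,0],0,1],[[-0.7,-0.6,0],0,1],[[-0.8,-0.6,0],0,1],[[-0.8,-0.7,0],0,1]])

```text
time: 7.32
tool_pos: [559.6, -28.0, 109.9]
orientation: [179.9, -0.0, 80.0]
contact_force: [0.5, -0.8, -0.2]
finger_gap: 0.284
grip_force: 59.0
```

>>> jog_arm(moves=[[[-0.8,-0.7,0],0,1],[[-0.8,-0.6,0],0,1],[[-0.7,-0.5,0],0,1],[[-0.4,-0.3,0],0,1],[[-0.26,-0.2,0],0,1],[[0,0,0],0,1],[[0,0,0],0,1]])

```text
time: 8.2
tool_pos: [450.1, -127.0, 109.3]
orientation: [180.0, -0.0, 80.1]
contact_force: [0.2, 0.5, -0.5]
finger_gap: 0.286
grip_force: 59.0
```

```bash
python3 to.py ty:40 ty:18;python3 - <<'E'
from station import env
import cv2
a=[env.snapshot(n)['pixels'] for n in('side','wrist')]
cv2.imwrite('pics/c1.png',cv2.resize(cv2.hconcat([a[0][50:,150:500],a[1][:,:450]][:0] or [a[0][:,120:480],a[1][:,60:480]]),None,fx=1,fy=1)[:,:,::-1])
E
```

```text
8.2 [ 450.1 -127.   109.3] [180.   -0.   80.1] [ 0.2  0.5 -0.5] 0.286 59.0
ty:40 units [-0.04 -0.05  1.73]
ty:18 units [-0.   -0.    0.55]
```

View pics/c1.png

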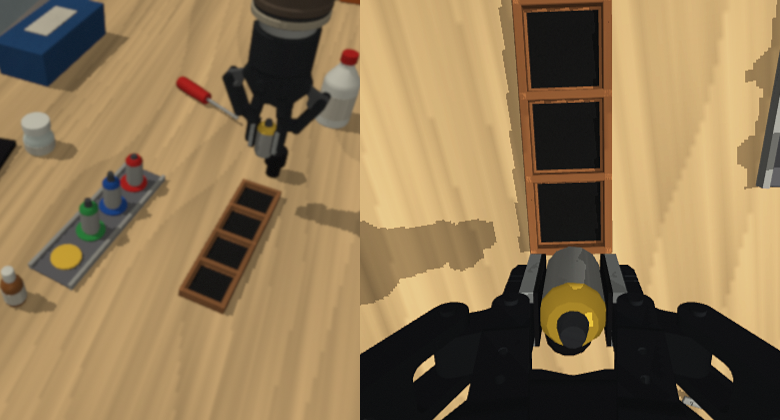

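Held upright; yellow is between the pads at wrist (570,300) over the last pocket, and the green, blue and red objectives still stand.

>>> jog_arm(moves=[[[-0.04,-0.05,0.5],0,1],[[0,0,0.7],0,1],[[0,0,0.5],0,1],[[0,0,0.3],0,1],[[0,0,0.15],0,1],[[0,0,0.1],0,1],[[0,0,0.02],0,1],[[0,0,0],0,1]])

```text
time: 9.3
tool_pos: [447.2, -129.1, 18.9]
orientation: [180.0, -0.0, 80.0]
contact_force: [-0.2, -0.5, -1.6]
finger_gap: 0.29
grip_force: 59.0
```

```bash
python3 to.py ty:18 ty:110 sg:110 sg:22
```

```text
9.3 [ 447.2 -129.1   18.9] [180.  -0.  80.] [-0.2 -0.5 -1.6] 0.29 59.0
ty:18 units [0.02 0.01 0.02]
ty:110 units [ 0.   0.  -2.3]
sg:110 units [4.16 4.47 0.  ]
sg:22 units [-0.  -0.   2.2]
```

>>> jog_arm(moves=[[[0,0,0.01],0,0.7],[[0,0,0],0,0.65],[[0,0,0],0,0.55],[[0,0,0],0,0.3],[[0,0,0],0,0],[[0,0,0],0,0],[[0,0,-0.2],0,0],[[0,0,-0.5],0,0]])

```text
time: 10.3
tool_pos: [446.3, -129.0, 46.3]
orientation: [-179.9, 0.0, 80.0]
contact_force: [-1.0, -0.1, -0.4]
finger_gap: 0.994
grip_force: 0.0
```

>>> jog_arm(moves=[[[0,0,-0.8],0,0],[[0,0,-0.8],0,0],[[0.5,0.5,0],0,0],[[0.8,0.9,0],0,0],[[0.9,0.9,0],0,0],[[0.9,0.9,0],0,0],[[0.7,0.8,0],0,0],[[0.36,0.47,0],0,0]])

```text
time: 11.3
tool_pos: [653.3, 6.2, 110.4]
orientation: [180.0, -0.0, 80.2]
contact_force: [-1.3, -0.2, -0.1]
finger_gap: 1.002
grip_force: 0.0
```

>>> jog_arm(moves=[[[0,0,0],0,0],[[0,0,0],0,0]])

```text
time: 11.55
tool_pos: [650.8, 3.0, 110.2]
orientation: [-180.0, 0.0, 80.0]
contact_force: [0.4, -0.3, 0.5]
finger_gap: 1.0
grip_force: 0.0
```

```bash
python3 to.py sg:110 sg:22; python3 - <<'E'
from station import env
import cv2
a=[env.snapshot(n)['pixels'] for n in('side','top')]
cv2.imwrite('pics/c2.png',cv2.hconcat([a[0][:,120:500],a[1][:,140:500]])[:,:,::-1])
E
```

```text
11.55 [650.8   3.  110.2] [-180.    0.   80.] [ 0.4 -0.3  0.5] 1.0 0.0
sg:110 units [0.05 0.04 0.01]
sg:22 units [0.  0.  2.2]
```

View pics/c2.png

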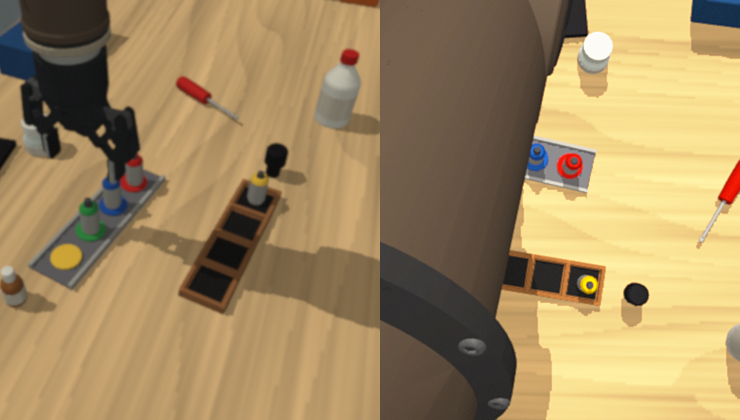

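Yellow stands in the last pocket (side crop (259,188), top crop (588,285)); green, blue and red untouched. Next, green.

>>> jog_arm(moves=[[[0.06,0.05,0.5],0,0],[[0,0,0.7],0,0],[[0,0,0.5],0,0],[[0,0,0.35],0,0],[[0,0,0.15],0,0],[[0,0,0],0,0],[[0,0,0],0,0.3],[[0,0,0],0,0.5]])

```text
time: 12.65
tool_pos: [654.6, 6.0, 22.8]
orientation: [179.9, -0.0, 80.0]
contact_force: [0.5, -0.2, -0.1]
finger_gap: 0.602
grip_force: 0.0
```

>>> jog_arm(moves=[[[0,0,0],0,0.7],[[0,0,0],0,1],[[0,0,0],0,1],[[0,0,0],0,1],[[0,0,0],0,1],[[0,0,0],0,1]])

```text
time: 13.4
tool_pos: [654.2, 6.0, 22.6]
orientation: [180.0, -0.0, 80.0]
contact_force: [-2.2, 0.7, 4.7]
finger_gap: 0.287
grip_force: 58.8
```

```bash
python3 to.py sg:112 tg:112 tg:18; python3 - <<'E'
from h import *
from station import env
d=env.snapshot('top');H,S,V=cv2.split(cv2.cvtColor(d['pixels'],cv2.COLOR_RGB2HSV))
m=((H>=22)&(H<=32)&(S>150)&(V>70)).astype(np.uint8)[270:300,330:362]
ys,xs=np.nonzero(m);print(len(xs),plane(d,[xs.mean()+330,ys.mean()+270],50))
E
```

```text
13.4 [654.2   6.   22.6] [180.  -0.  80.] [-2.2  0.7  4.7] 0.287 58.8
sg:112 units [-0.04 -0.03 -2.23]
tg:112 units [-2.75 -4.52 -0.  ]
tg:18 units [-0.   -0.    2.35]
200 [[ 446.97166753 -130.97385861]]
```

>>> jog_arm(moves=[[[0,0,-0.3],0,1],[[0,0,-0.6],0,1],[[0,0,-0.7],0,1],[[0,0,-0.6],0,1],[[-0.3,-0.5,0],0,1],[[-0.5,-0.8,0],0,1],[[-0.6,-0.9,0],0,1],[[-0.5,-0.9,0],0,1]])

```text
time: 14.45
tool_pos: [517.7, -48.3, 110.7]
orientation: [180.0, -0.0, 80.0]
contact_force: [-0.1, -0.2, -0.5]
finger_gap: 0.288
grip_force: 59.0
```

>>> jog_arm(moves=[[[-0.5,-0.8,0],0,1],[[-0.3,-0.5,0],0,1],[[-0.09,-0.15,0],0,1],[[0,0,0],0,1],[[0,0,0],0,1]])

```text
time: 15.08
tool_pos: [456.9, -72.0, 110.3]
orientation: [179.9, -0.0, 80.1]
contact_force: [-0.5, 0.2, -1.2]
finger_gap: 0.286
grip_force: 59.0
```

```bash
python3 to.py tg:18.8
```

```text
15.075 [456.9 -72.  110.3] [179.9  -0.   80.1] [-0.5  0.2 -1.2] 0.286 59.0
tg:18.8 units [-0.02 -0.03  2.29]
```

>>> jog_arm(moves=[[[-0.02,-0.03,0.5],0,1],[[0,0,0.7],0,1],[[0,0,0.5],0,1],[[0,0,0.3],0,1],[[0,0,0.15],0,1],[[0,0,0.1],0,1],[[0,0,0.03],0,1],[[0,0,0],0,1]])

```text
time: 16.08
tool_pos: [454.5, -73.1, 19.2]
orientation: [180.0, -0.0, 80.0]
contact_force: [-0.6, 0.2, -1.2]
finger_gap: 0.29
grip_force: 59.0
```

```bash
python3 to.py tg:18.7 tg:110 sb:110 sb:22
```

```text
16.075 [454.5 -73.1  19.2] [180.  -0.  80.] [-0.6  0.2 -1.2] 0.29 59.0
tg:18.7 units [0.01 0.02 0.01]
tg:110 units [ 0.    0.   -2.28]
sb:110 units [1.35 4.48 0.  ]
sb:22 units [-0.  -0.   2.2]
```

>>> jog_arm(moves=[[[0,0,0.01],0,0.7],[[0,0,0],0,0.65],[[0,0,0],0,0.55],[[0,0,0],0,0.3],[[0,0,0],0,0],[[0,0,0],0,0],[[0,0,-0.2],0,0],[[0,0,-0.5],0,0]])

```text
time: 17.08
tool_pos: [453.7, -73.1, 46.7]
orientation: [-179.9, 0.0, 80.0]
contact_force: [0.5, -0.2, -0.2]
finger_gap: 1.002
grip_force: 0.0
```

>>> jog_arm(moves=[[[0,0,-0.8],0,0],[[0,0,-0.8],0,0],[[0.2,0.5,0],0,0],[[0.3,0.9,0],0,0],[[0.3,1,0],0,0],[[0.3,1,0],0,0],[[0.2,0.8,0],0,0],[[0.08,0.32,0],0,0]])

```text
time: 18.08
tool_pos: [643.2, -49.6, 110.7]
orientation: [180.0, 0.0, 80.1]
contact_force: [-0.1, 0.5, -0.4]
finger_gap: 0.996
grip_force: 0.0
```

>>> jog_arm(moves=[[[0,0,0],0,0],[[0,0,0],0,0]])

```text
time: 18.32
tool_pos: [640.6, -50.3, 110.6]
orientation: [-179.9, 0.0, 80.0]
contact_force: [0.4, -0.4, -0.7]
finger_gap: 0.998
grip_force: 0.0
```

```bash
python3 to.py sb:110 sb:22; python3 - <<'E'
from station import env
import cv2
a=[env.snapshot(n)['pixels'] for n in('side','wrist')]
cv2.imwrite('pics/c3.png',cv2.hconcat([a[0][:,120:480],a[1][:,60:480]])[:,:,::-1])
E
```

```text
18.325 [640.6 -50.3 110.6] [-179.9    0.    80. ] [ 0.4 -0.4 -0.7] 0.998 0.0
sb:110 units [0.   0.02 0.01]
sb:22 units [0.  0.  2.2]
```

View pics/c3.png

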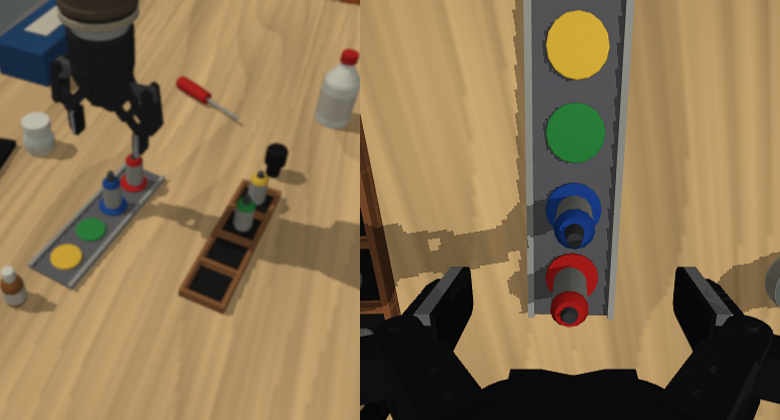

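Green stands in its pocket (side crop (244,213)); blue (574,225) and red (570,290) stand between the open fingers. Next, blue.

>>> jog_arm(moves=[[[0.02,0.03,0.5],0,0],[[0,0,0.7],0,0],[[0,0,0.5],0,0],[[0,0,0.35],0,0],[[0,0,0.15],0,0],[[0,0,0],0,0],[[0,0,0],0,0.3],[[0,0,0],0,0.5]])

```text
time: 19.42
tool_pos: [643.7, -49.4, 23.2]
orientation: [179.9, -0.0, 80.0]
contact_force: [-0.8, -0.3, -0.6]
finger_gap: 0.6
grip_force: 0.0
```

>>> jog_arm(moves=[[[0,0,0],0,0.7],[[0,0,0],0,1],[[0,0,0],0,1],[[0,0,0],0,1],[[0,0,0],0,1],[[0,0,0],0,1]])

```text
time: 20.18
tool_pos: [643.5, -49.3, 23.0]
orientation: [180.0, -0.0, 80.0]
contact_force: [-1.0, 0.0, 6.2]
finger_gap: 0.283
grip_force: 58.8
```

```bash
python3 to.py tb:22.6
```

```text
20.175 [643.5 -49.3  23. ] [180.  -0.  80.] [-1.   0.   6.2] 0.283 58.8
tb:22.6 units [ 0.01 -4.58  0.01]
```

>>> jog_arm(moves=[[[0,0,-0.3],0,1],[[0,0,-0.6],0,1],[[0,0,-0.7],0,1],[[0,0,-0.6],0,1],[[0,-0.5,0],0,1],[[0,-0.8,0],0,1],[[0,-0.9,0],0,1],[[0,-0.9,0],0,1]])

```text
time: 21.18
tool_pos: [520.0, -27.8, 111.0]
orientation: [180.0, -0.0, 80.0]
contact_force: [0.1, 0.5, -1.8]
finger_gap: 0.282
grip_force: 59.0
```

>>> jog_arm(moves=[[[0,-0.8,0],0,1],[[0,-0.5,0],0,1],[[0,-0.18,0],0,1],[[0,0,0],0,1],[[0,0,0],0,1]])

```text
time: 21.8
tool_pos: [463.9, -17.9, 110.7]
orientation: [179.9, -0.0, 80.0]
contact_force: [-0.1, 0.7, -0.6]
finger_gap: 0.288
grip_force: 59.0
```

```bash
python3 to.py tb:19.2
```

```text
21.8 [463.9 -17.9 110.7] [179.9  -0.   80. ] [-0.1  0.7 -0.6] 0.288 59.0
tb:19.2 units [ 0.01 -0.02  2.29]
```

>>> jog_arm(moves=[[[0.01,0,0.5],0,1],[[0,0,0.7],0,1],[[0,0,0.5],0,1],[[0,0,0.3],0,1],[[0,0,0.15],0,1],[[0,0,0.1],0,1],[[0,0,0.03],0,1],[[0,0,0],0,1]])

```text
time: 22.8
tool_pos: [463.1, -17.2, 19.6]
orientation: [180.0, -0.0, 80.0]
contact_force: [0.2, -0.0, -1.2]
finger_gap: 0.288
grip_force: 59.0
```

```bash
python3 to.py tb:19 tb:110 sr:110
```

```text
22.8 [463.1 -17.2  19.6] [180.  -0.  80.] [ 0.2 -0.  -1.2] 0.288 59.0
tb:19 units [0.   0.   0.02]
tb:110 units [ 0.    0.   -2.27]
sr:110 units [-1.45  4.49  0.  ]
```

>>> jog_arm(moves=[[[0,0,0.01],0,0.7],[[0,0,0],0,0.65],[[0,0,0],0,0.55],[[0,0,0],0,0.3],[[0,0,0],0,0],[[0,0,0],0,0],[[0,0,-0.2],0,0],[[0,0,-0.5],0,0]])

```text
time: 23.8
tool_pos: [462.3, -17.4, 47.1]
orientation: [-179.9, 0.0, 80.0]
contact_force: [0.6, -0.0, -0.7]
finger_gap: 1.005
grip_force: 0.0
```

>>> jog_arm(moves=[[[0,0,-0.8],0,0],[[0,0,-0.8],0,0],[[-0.2,0.5,0],0,0],[[-0.3,0.9,0],0,0],[[-0.3,1,0],0,0],[[-0.3,1,0],0,0],[[-0.25,0.8,0],0,0],[[-0.1,0.33,0],0,0]])

```text
time: 24.8
tool_pos: [632.4, -107.0, 111.2]
orientation: [180.0, 0.0, 80.0]
contact_force: [-0.5, 1.5, -0.3]
finger_gap: 0.997
grip_force: 0.0
```

>>> jog_arm(moves=[[[0,0,0],0,0],[[0,0,0],0,0]])

```text
time: 25.05
tool_pos: [630.2, -104.9, 110.9]
orientation: [-179.9, -0.0, 80.1]
contact_force: [0.4, -0.5, -0.3]
finger_gap: 1.005
grip_force: 0.0
```

```bash
python3 to.py sr:110 sr:22; python3 - <<'E'
from station import env
import cv2
a=[env.snapshot(n)['pixels'] for n in('side','wrist')]
cv2.imwrite('pics/c4.png',cv2.hconcat([a[0][:,120:480],a[1][:,60:480]])[:,:,::-1])
E
```

```text
25.05 [ 630.2 -104.9  110.9] [-179.9   -0.    80.1] [ 0.4 -0.5 -0.3] 1.005 0.0
sr:110 units [-0.01  0.01  0.02]
sr:22 units [-0.   0.   2.2]
```

View pics/c4.png

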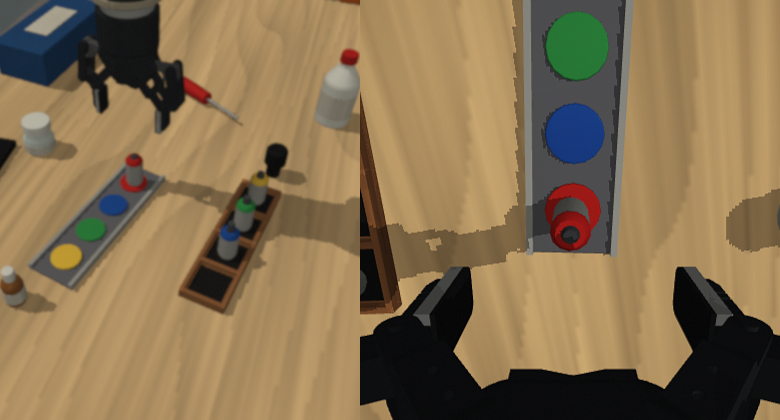

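Blue stands in its pocket (side crop (229,242)); red (570,225) is centred between the fingers.

>>> jog_arm(moves=[[[0,0.03,0.5],0,0],[[0,0,0.7],0,0],[[0,0,0.5],0,0],[[0,0,0.35],0,0],[[0,0,0.16],0,0],[[0,0,0],0,0],[[0,0,0],0,0.3],[[0,0,0],0,0.5]])

```text
time: 26.15
tool_pos: [633.0, -106.0, 23.2]
orientation: [179.9, -0.0, 80.0]
contact_force: [-0.0, 0.4, 0.3]
finger_gap: 0.605
grip_force: 0.0
```

>>> jog_arm(moves=[[[0,0,0],0,0.7],[[0,0,0],0,1],[[0,0,0],0,1],[[0,0,0],0,1],[[0,0,0],0,1],[[0,0,0],0,1]])

```text
time: 26.9
tool_pos: [632.5, -105.9, 23.1]
orientation: [180.0, -0.0, 80.0]
contact_force: [-3.0, 1.4, 5.3]
finger_gap: 0.288
grip_force: 58.8
```

```bash
python3 to.py tr:22.6
```

```text
26.9 [ 632.5 -105.9   23.1] [180.  -0.  80.] [-3.   1.4  5.3] 0.288 58.8
tr:22.6 units [ 2.86 -4.6   0.01]
```

>>> jog_arm(moves=[[[0,0,-0.3],0,1],[[0,0,-0.6],0,1],[[0,0,-0.7],0,1],[[0,0,-0.6],0,1],[[0.3,-0.5,0],0,1],[[0.5,-0.8,0],0,1],[[0.6,-0.9,0],0,1],[[0.6,-0.9,0],0,1]])

```text
time: 27.9
tool_pos: [523.3, -5.0, 111.1]
orientation: [180.0, -0.0, 80.0]
contact_force: [1.1, 0.1, -1.3]
finger_gap: 0.283
grip_force: 59.0
```

>>> jog_arm(moves=[[[0.5,-0.8,0],0,1],[[0.3,-0.5,0],0,1],[[0.06,-0.2,0],0,1],[[0,0,0],0,1],[[0,0,0],0,1]])

```text
time: 28.52
tool_pos: [472.1, 37.7, 110.8]
orientation: [179.9, 0.0, 80.0]
contact_force: [0.6, 0.7, -0.8]
finger_gap: 0.288
grip_force: 59.0
```

```bash
python3 to.py tr:19.2
```

```text
28.525 [472.1  37.7 110.8] [179.9   0.   80. ] [ 0.6  0.7 -0.8] 0.288 59.0
tr:19.2 units [ 0.02 -0.03  2.29]
```

>>> jog_arm(moves=[[[0.02,-0.02,0.5],0,1],[[0,0,0.7],0,1],[[0,0,0.5],0,1],[[0,0,0.3],0,1],[[0,0,0.15],0,1],[[0,0,0.1],0,1],[[0,0,0.03],0,1],[[0,0,0],0,1]])

```text
time: 29.52
tool_pos: [470.6, 39.5, 19.6]
orientation: [180.0, -0.0, 80.0]
contact_force: [-0.2, -0.1, -0.8]
finger_gap: 0.285
grip_force: 59.0
```

>>> jog_arm(moves=[[[0,0,0.01],0,0.7],[[0,0,0],0,0.65],[[0,0,0],0,0.55],[[0,0,0],0,0.3],[[0,0,0],0,0],[[0,0,0],0,0],[[0,0,-0.2],0,0],[[0,0,-0.5],0,0]])

```text
time: 30.52
tool_pos: [469.8, 39.3, 47.1]
orientation: [-179.9, 0.0, 80.0]
contact_force: [0.9, 0.4, 0.7]
finger_gap: 1.001
grip_force: 0.0
```

>>> jog_arm(moves=[[[0,0,-0.8],0,0],[[0,0,-0.8],0,0],[[0,0,-0.8],0,0],[[0.8,0,-0.5],0,0],[[0.9,0,0],0,0],[[0.9,0,0],0,0],[[0.9,0,0],0,0],[[0.9,0,0],0,0]])

```text
time: 31.52
tool_pos: [500.9, 213.8, 163.5]
orientation: [180.0, -0.0, 80.0]
contact_force: [0.1, 0.6, 1.0]
finger_gap: 0.999
grip_force: 0.0
```

>>> jog_arm(moves=[[[0.9,0,0],0,0],[[0.9,0,0],0,0],[[0.5,0,0],0,0],[[0,0,0],0,0],[[0,0,0],0,0]])

```text
time: 32.15
tool_pos: [516.8, 301.5, 163.0]
orientation: [180.0, 0.1, 79.9]
contact_force: [0.0, -0.4, -0.7]
finger_gap: 1.001
grip_force: 0.0
```

```bash
python3 - <<'E'
from station import env
import cv2
from h import *
d=env.snapshot('top');a=[env.snapshot('side')['pixels'],d['pixels']]
cv2.imwrite('pics/c5.png',cv2.hconcat([a[0][:,200:500],a[1][:,140:560]])[:,:,::-1])
H,S,V=cv2.split(cv2.cvtColor(d['pixels'],cv2.COLOR_RGB2HSV))
for nm,lo,hi,t in(('red',0,6,(471.2,38.5)),('yel',22,32,(447.9,-128.3)),('grn',45,80,(455.6,-72.7)),('blu',105,125,(463.3,-17.2))):
    m=((H>=lo)&(H<=hi)&(S>150)&(V>70));m[:235]=0;m[310:]=0;m[:,:222]=0;m[:,358:]=0
    ys,xs=np.nonzero(m)
    if len(xs):print(nm,len(xs),(plane(d,[xs.mean(),ys.mean()],50)[0]-t).round(1))
E
```

```text
red 200 [0.3 1.1]
yel 210 [-0.7 -2.6]
grn 162 [-0.  -0.8]
blu 181 [ 0.9 -0.5]
```

View pics/c5.png

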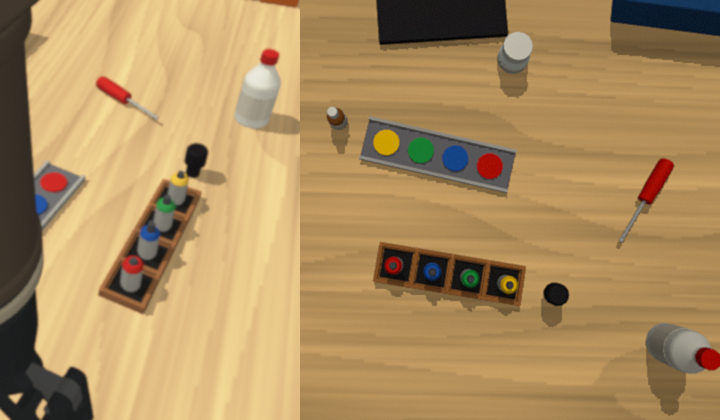

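All four stand upright in the pockets, ordered red, blue, green, yellow (top crop (394,265), (432,271), (470,279), (508,285)). Each is within 3 mm of its pocket centre.

```bash
python3 -c "
from station import env
print(env.close_job())"
```

```text
the job is handed in; nothing more can be done
None
```

All four objectives stand upright in the tray in reverse order (left to right red, blue, green, yellow), each within 3 mm of its pocket centre by the top camera; the job was handed in at about 32 s, and no verdict was returned.

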